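# Put the round cutter away in the case with the flush sliding lid

## Task

Slide the flush lid of the wooden cutter case all the way open, lay the round biscuit cutter that lies to the right of the case flat in the compartment under it, and slide the lid fully shut again. The lid has no handle, so drag it along by pressing on it, gently: the case must never feel more than 25 N. Leave the other cutter and the two biscuits where they lie.

Things in the scene. Friction and masses are not known exactly. Their poses are not given: they have to be found in the camera images.
- case: level rubber foot of the wooden cutter case, fixed. Origin on the worktop under the middle of the deck's front edge; z up, x the way the lid opens (in under the deck), y across. The wooden case on it leans up to 0.035 rad nose-up or nose-down about the y axis 8 mm above the origin. The lean is not measured. Outside, in this frame: x -135 to 115, y -67 to 67 mm. Rigid.
- lid_area (a point): middle of the lid's top as it would be in a level case: z 54 mm, 62.5 mm in front of the deck edge. Axes as case. The shut lid, a plain wooden panel 5 mm thick, shows 125 mm (x) by 119 mm (y), flush with the side walls (7 mm) and front wall (10 mm). The unmeasured lean puts the real surface up to 4.5 mm higher or lower at its front end: feel for it.
- deck_edge (a point): middle of the front edge of the fixed deck, at its top, z 59.5 mm in a level case: a 5.5 mm step above the lid, 115 mm long. The lid slides in under it. Fully open, 39 mm of the lid still shows in front of it, the other 86 mm up to the front wall being open. Axes as case.
- compartment (a point): middle of the inner floor of the front compartment, z 13 mm in a level case (moves up to 4.5 mm with the lean). Inside it measures 128 mm (x) by 120 mm (y); its floor lies 41 mm under the lid's top. Axes as case.
- case_lid (a joint): how far the lid is open, in m: 0 shut against the front wall, 0.085 fully open (stop). It is held by about 2.5 N of sliding friction, has no spring and stays where it is left. A fingertip that presses with 8 to 15 N drags it along; less may slip.
- cutter_1: the round biscuit cutter: a plain circular sheet-steel ring, 44 mm in diameter, 23 mm high, open at top and bottom, about 30 g. Lies loose on the worktop to the right of the case, near a cutter of another shape and two biscuits. Origin: centre of its underside; z up. It can be gripped across its outside.
- cutter_0: a bystander: the other sheet-steel biscuit cutter, lobed like a star or flower, 53 x 59 mm, 23 mm high, lying on the worktop near the round cutter; origin at the centre of its underside
- biscuit_1: a bystander: a small star-shaped biscuit, 35 x 38 mm, 13 mm high, lying on the worktop near the round cutter; origin at the centre of its underside
- biscuit_2: a bystander: a small oval biscuit, 30 x 50 mm, 12 mm high, lying on the worktop near the round cutter; origin at the centre of its underside

How it is judged (in metres and radians):
On the way, in this order (a step that is already met when the one before it is completed fails the run):
1. the lid is slid open, at least 75 mm of its 85 mm (value of joint case_lid above 0.075 m), for 0.2 s.
2. the round cutter lies flat and released in the front compartment, the lid still open (x of cutter_1 in the frame of case between -0.12 and 0 m and y of cutter_1 in the frame of case between -0.058 and 0.058 m and z of cutter_1 in the frame of case between 0.004 and 0.024 m and angle between cutter_1's own z axis and vertical below 0.2 rad and contact force between the fingers and cutter_1 below 0.1 N and linear speed of cutter_1 below 0.02 m/s and value of joint case_lid above 0.06 m), for 0.2 s.
At the end, for the whole second after the job is handed in: The lid is shut to within 4 mm, and the round cutter lies flat (within 0.2 rad), still and released on the floor of the front compartment (value of joint case_lid below 0.004 m and x of cutter_1 in the frame of case between -0.12 and 0 m and y of cutter_1 in the frame of case between -0.058 and 0.058 m and z of cutter_1 in the frame of case between 0.004 and 0.024 m and angle between cutter_1's own z axis and vertical below 0.2 rad and contact force between the fingers and cutter_1 below 0.1 N and linear speed of cutter_1 below 0.02 m/s); the robot touches nothing.
It fails at once if the robot loads the case with more than 25 N (contact force between the arm and case above 25 N).
It fails at once if the fingers load the case with more than 25 N (contact force between the fingers and case above 25 N).
It fails at once if the other cutter or a biscuit is moved more than 15 mm (distance of cutter_0 from where it was at the start of the episode above 0.015 m).
It fails at once if the other cutter or a biscuit is moved more than 15 mm (distance of biscuit_1 from where it was at the start of the episode above 0.015 m).
It fails at once if the other cutter or a biscuit is moved more than 15 mm (distance of biscuit_2 from where it was at the start of the episode above 0.015 m).
It also fails if it takes over 72 s, if anything falls off the work surface, if the arm or the gripper's body presses on something with over 40 N, if the wrist force passes 120 N, or if a joint passes its speed limit or range.

## Robot

A 6-joint arm with a two-finger parallel gripper is mounted at the origin on a cart in front of the work surface, level with it; the furniture and walls round the work are solid. World frame = base frame: x ahead of the robot, y to its left, z up, the work surface at z = 0. Lengths are in mm, angles in rad, forces in N, time in s.
With the tool pointing down it reaches from about 350 to 875 mm from the base axis. Payload 4.2 kg.
Tool frame: the origin (TCP) lies midway between the tips of the shut fingers; the grasp point (between the pads) lies 19 mm behind it (manip.grip_point_offset is the distance from the TCP to the grasp point, in mm); z points along the fingers, y is the line along which they close (so a half turn about z gives the same grasp; the last joint's range is limited). The gripper opens to 87 mm and grips with 3 to 60 N. Pads are 19 mm wide; open, the fingers measure 117 mm over their backs; the gripper's body (75 mm by 190 mm) begins 51 mm behind the grasp point.
Start: joints at [1.569, 0.385, 0.008, 0, -1.194, -0.259], TCP at [161.127, 603.852, 222.55] pointing down, gripper open.
Joint ranges: [-3.14, 3.14], [-1.21, 2.06], [-1.07, 1.41], [-3.16, 2.05], [-2.99, -0.16], [-3.1, 3.1]. Speed limits (rad/s): [2.79, 2.79, 3.14, 3.14, 3.14, 3.14].

## Interface

Orientations are given as a unit quaternion [w, x, y, z].
In Python, from rig import manip, eyes gives the robot as it stands. The module is installed in compiled form; this text tells all that it offers.
- The arm moves only by the tool apply_moves, never from a script. Its argument "series" is a list of rows, each a list of 7 numbers: the shift along the tool's x, y, z in units of 0.15 m (1.0 is 0.15 m), then the turn, a rotation vector about the tool's x, y, z in units of 0.5 rad (1.0 is 0.5 rad), then the closure in counts, from 0 (fully open) to 255 (shut). A call has 1 to 20 rows; each row is the pose to reach, as a shift and turn from the pose commanded when the call began, along the tool's axes at that moment; what a row does not reach only later rows make up. A row lasts 1/12 s, in which the tool goes at most 41.7 mm and 7.16 degrees, less where a joint would pass 70% of its speed; a pose out of reach is approached as far as the arm can. A call with a number of a shift or a turn outside -1 to 1 is refused whole. A call with a gripper value outside its range is refused whole. The fingers move at their own pace and stop on an object; "force" is the grip in N (left out, the last holds). Time passes only in rows, so rows that repeat a pose let the fingers close. It gives the time, the measured TCP pose, the force, the opening and the grip force at its end, in the units of the state.
- manip.observe(): the state, without advancing time (a new reading comes with each control period).
- eyes.capture(name): name is "scene" or "side" or "wrist"; returns a dict with "pixels" (400x640x3 uint8, red, green, blue), "mtx" (3x3 intrinsics, pixels), "xyz" and "orientation" of the camera in the world; the wrist camera has in their place "mount" (4x4, takes a point from camera to tool coordinates, whose origin is the TCP and whose axes are the flange's). Camera axes: x right, y down, z forward; pixel columns grow to the right and rows downward; lengths in mm; the calibration is good to about 2 mm. A picture is of the moment at which its call begins: read the wrist's pose just before it. There is no depth.
- manip.finish_job(): hands the job in; it is judged then, once.
The state is a dict: "t": time; "joints": joint angles; "qvel": joint speeds; "joint_torque": joint torques, N m; "tool_pos": TCP position; "tcp_rot": TCP orientation; "wrist_force": force on the tool from outside, world axes, zero at the start; "wrist_torque": the same for the moment, N m; "finger_gap": finger opening in mm; "finger_force": force on a finger pad.
Only numpy, scipy, OpenCV 4.12 (cv2) and the standard library are available. Lean on these libraries where they do the work, as an engineer would, in place of code of your own. Each camera call takes 0.05 s, during which the arm holds its last target. There are 200 camera calls.

## Working session

There is one attempt and no reset: what is moved stays moved. The work goes in short steps, Python scripts to look and compute and a tool call to move; the robot and the scene stay as the last step left them, time stands still between calls to the robot, and variables do not carry over. Pictures are saved under pics/ and viewed, at most 11 in all, crops included, and the job is handed in when it is done.

Besides the shell and the picture viewer there is one more tool, called as name([rows], argument=value, ...), one row to a line, values as JSON. apply_moves: Moves the arm, as the interface text tells. Its arguments: {"type":"object","properties":{"series":{"type":"array","items":{"type":"array","items":{"type":"number"}}},"force":{"type":"number"}},"required":["series"]}

```bash
mkdir -p pics; cat > h.py <<'E'
import numpy as np,cv2
from scipy.spatial.transform import Rotation as R
from rig import manip,eyes
def q2R(q): return R.from_quat([q[1],q[2],q[3],q[0]]).as_matrix()
def cam(name):
    s=manip.observe(); c=eyes.capture(name); im=c['pixels'][:,:,::-1].copy()
    if 'mount' in c:
        T=np.eye(4);T[:3,:3]=q2R(s['tcp_rot']);T[:3,3]=s['tool_pos']; M=T@np.array(c['mount'])
        Rc,p=M[:3,:3],M[:3,3]
    else: Rc,p=q2R(c['orientation']),np.array(c['xyz'])
    return im,np.array(c['mtx']),Rc,p
def ray(K,Rc,p,uv,z):
    d=Rc@np.linalg.inv(K)@np.array([uv[0],uv[1],1.]); return p+d*(z-p[2])/d[2]
def proj(K,Rc,p,X):
    q=K@(Rc.T@(np.array(X)-p)); return q[:2]/q[2]
E
python3 - <<'E'
from h import *
s=manip.observe();print(s)
ims=[]
for n in ['scene','side','wrist']:
    im,K,Rc,p=cam(n);cv2.imwrite(f'pics/{n}0.png',im);np.savez(f'{n}0.npz',K=K,R=Rc,p=p);print(n,p.round(),K[0,0],Rc.round(2).tolist())
E
```

```text
{'t': 0.0, 'joints': array([ 1.56860908e+00,  3.85581467e-01,  6.65246379e-03, -5.41415589e-04,
       -1.19402586e+00, -2.58620902e-01]), 'qvel': array([ 0.00068751, -0.00036469, -0.00162672,  0.00021425, -0.00043461,
        0.00022266]), 'joint_torque': array([ 1.16542124e-04, -3.90662813e+01,  1.87400562e+01,  4.21990022e+00,
        1.09270585e-02, -1.94480713e-04]), 'tool_pos': array([160.96562537, 603.29170077, 221.44871445]), 'tcp_rot': array([ 1.10257984e-03,  9.91495830e-01, -1.30133741e-01, -1.11545440e-04]), 'wrist_force': array([ 0.42657308, -0.24845538, -0.07489209]), 'wrist_torque': array([-0.02005507,  0.01758283, -0.04500761]), 'finger_force': 0.0, 'finger_gap': 86.95145928628156}
scene [-113. -475.  612.] 484.4867150757584 [[0.47, -0.49, 0.73], [-0.88, -0.26, 0.39], [-0.0, -0.83, -0.56]]
side [221. 688. 565.] 504.0953507332915 [[-0.91, -0.22, 0.35], [-0.41, 0.44, -0.8], [0.02, -0.87, -0.49]]
wrist [236. 583. 383.] 333.11567928179056 [[-0.26, -0.93, -0.28], [-0.97, 0.25, 0.07], [0.0, 0.29, -0.96]]
```

View pics/scene0.png

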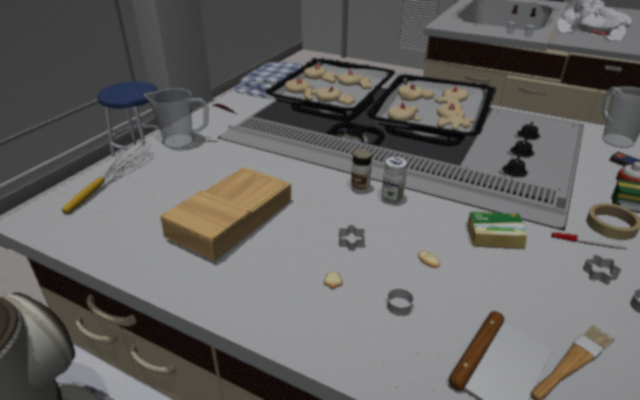

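View pics/side0.png

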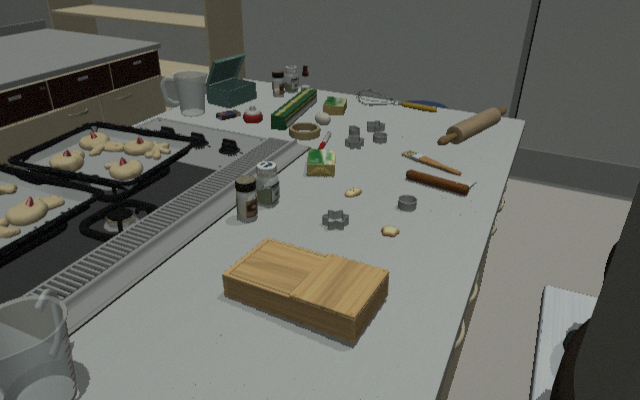

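View pics/wrist0.png

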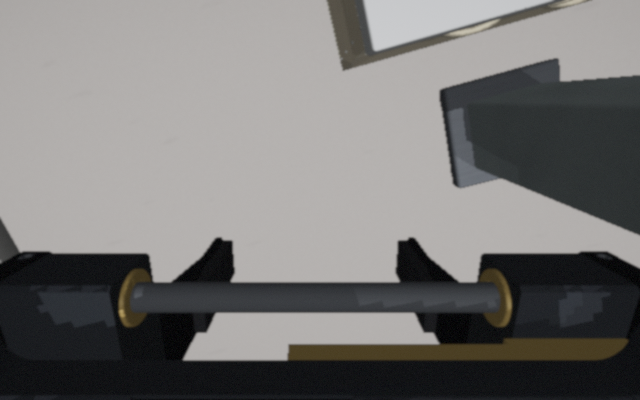

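The scene view shows the case near (228,213), the star cutter at (351,237), the star biscuit at (333,280), the oval biscuit at (429,258) and the round cutter at (400,301). The side view shows the case at (305,290) and the round cutter at (407,203). The wrist view shows only floor, so I'll enlarge the case and the cutter.

```bash
python3 - <<'E'
from h import *
a=cv2.imread('pics/scene0.png');b=cv2.imread('pics/side0.png')
A=cv2.resize(a[160:260,155:300],(435*1,300),interpolation=3);B=cv2.resize(b[235:340,215:395],(514,300),interpolation=3)
C=cv2.resize(a[220:320,310:450],(420,300),interpolation=3)
o=np.zeros((600,800,3),np.uint8);o[:300,:435]=A;o[300:,:514]=B;o[:300,435:800]=C[:,:365];cv2.imwrite('pics/c0.png',o)
S={n:np.load(n+'0.npz') for n in('scene','side')}
for n,z,L in [('scene',0,dict(star=(351,237),bisc1=(333,281),oval=(429,259))),('scene',11,dict(cut=(400,301))),('side',0,dict(star=(336,220),bisc1=(390,231),oval=(353,192))),('side',11,dict(cut=(407,203)))]:
    for k,uv in L.items(): print(n,k,ray(S[n]['K'],S[n]['R'],S[n]['p'],uv,z).round(1))
E
```

```text
scene star [ 595.5 -175.4    0. ]
scene bisc1 [ 465.2 -199.7    0. ]
scene oval [ 604.4 -334.1    0. ]
scene cut [ 464.9 -325.6   11. ]
side star [ 585.7 -196.6    0. ]
side bisc1 [ 463.9 -205.4    0. ]
side oval [ 601.8 -338.3    0. ]
side cut [ 462.1 -322.8   11. ]
```

View pics/c0.png

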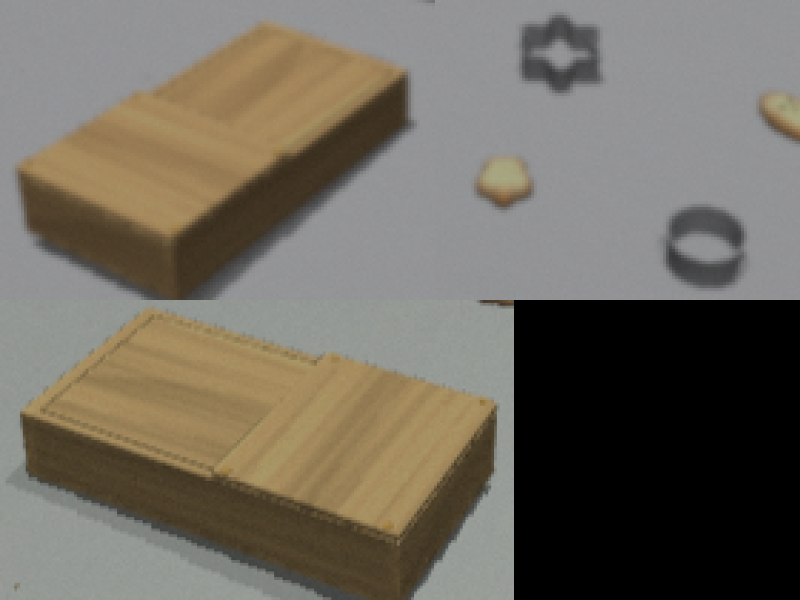

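The deck is the half nearer the robot, and the lid is the far half. I'll triangulate the case corners from the two views.

```bash
python3 - <<'E'
from h import *
S={n:np.load(n+'0.npz') for n in('scene','side')}
def P(n): s=S[n]; return s['K']@np.c_[s['R'].T,-s['R'].T@s['p']]
L=dict(frontL=((242.3,167.3),(222.7,274.2)),frontR=((290.7,184),(268.2,238.5)),deckL=((201.7,190.7),(290.3,295.6)),deckR=((250,211),(330.5,254.3)),rearL=((161.7,216.7),(355,319)),rearR=((212.3,239.3),(389,271.8)),star=((351,237),(336,219)),cut=((400,301),(407,203)),oval=((429,258),(353,192)),bis=((333,281),(390,231)))
X={}
for k,(a,b) in L.items():
    x=cv2.triangulatePoints(P('scene'),P('side'),np.array(a).reshape(2,1),np.array(b).reshape(2,1))[:,0];X[k]=x[:3]/x[3]
    print(k,X[k].round(1), [np.linalg.norm(proj(S[n]['K'],S[n]['R'],S[n]['p'],X[k])-c).round(1) for n,c in(('scene',a),('side',b))])
for a,b in (('frontL','rearL'),('frontR','rearR'),('frontR','frontL'),('rearR','rearL')):
    d=X[a]-X[b];print(a,b,np.linalg.norm(d).round(1),np.degrees(np.arctan2(d[1],d[0])))
E
```

```text
frontL [655.3 128.5  47.9] [np.float64(0.0), np.float64(0.0)]
frontR [645.5  -5.6  46.3] [np.float64(0.7), np.float64(0.7)]
deckL [522.1 137.5  56.7] [np.float64(0.6), np.float64(0.7)]
deckR [-0.6  0.4  0.9] [np.float64(332.6), np.float64(336.1)]
rearL [762.8 367.5 293.5] [np.float64(183.7), np.float64(371.1)]
rearR [400.3  13.6  60. ] [np.float64(0.8), np.float64(0.8)]
star [ 2.6 -0.   1.8] [np.float64(389.0), np.float64(342.1)]
cut [ 2.6 -0.   1.8] [np.float64(402.0), np.float64(288.7)]
oval [ 2.6 -0.   1.8] [np.float64(446.2), np.float64(340.0)]
bis [ 2.6 -0.   1.8] [np.float64(350.5), np.float64(288.5)]
frontL rearL 359.1 -114.21573144881388
frontR rearR 246.4 -4.4669719307299856
frontR frontL 134.5 -94.15695925028717
rearR rearL 557.9 -135.68431003951184
```

```bash
python3 - <<'E'
from h import *
S={n:np.load(n+'0.npz') for n in('scene','side')}
def P(n): s=S[n]; return s['K']@np.c_[s['R'].T,-s['R'].T@s['p']]
L=dict(frontL=((242.3,167.3),(222.7,274.2)),frontR=((290.7,184),(268.2,238.5)),deckL=((201.7,190.7),(290.3,295.6)),deckR=((250,211),(330.5,254.3)),rearL=((161.7,216.7),(355,319)),rearR=((212.3,239.3),(389,271.8)),cut=((400,301),(407,203)))
X={}
for k,(a,b) in L.items():
    x=cv2.triangulatePoints(P('scene'),P('side'),np.array(a,float).reshape(2,1),np.array(b,float).reshape(2,1))[:,0];X[k]=x[:3]/x[3]
    print(k,X[k].round(1))
ks=['frontL','frontR','rearL','rearR','deckL','deckR']
# frame: x=-front; left(world+y) is case -y
Q=np.array([[-135,-67],[-135,67],[115,-67],[115,67],[0,-63],[0,63]],float); W=np.array([X[k][:2] for k in ks])
qc,wc=Q[:4].mean(0),W[:4].mean(0);H=(Q[:4]-qc).T@(W[:4]-wc);th=np.arctan2(H[0,1]-H[1,0],H[0,0]+H[1,1])
r=np.array([[np.cos(th),-np.sin(th)],[np.sin(th),np.cos(th)]]);t=wc-r@qc
print('yaw',np.degrees(th),'origin',t,'res',(W-(Q@r.T+t)).round(1).tolist())
for n,q in dict(front=(-135,0),lidmid=(-62.5,0),lidopen=(-20,0),press=(-110,0),comp=(-64,0)).items(): print(n,(r@np.array(q)+t).round(1))
s=manip.observe();print(q2R(s['tcp_rot']).round(3))
E
```

```text
frontL [655.3 128.5  47.9]
frontR [645.5  -5.6  46.3]
deckL [522.1 137.5  56.7]
deckR [510.3   6.5  56.9]
rearL [410.4 144.9  58.1]
rearR [400.3  13.6  60. ]
cut [ 463.6 -325.4   10.5]
yaw 175.82673131852863 origin [517.89962063  71.09431541] res [[-2.1, 0.5], [-2.1, -0.0], [2.3, -1.4], [2.0, 1.0], [-0.4, 3.6], [-3.0, -1.7]]
front [652.5  61.3]
lidmid [580.2  66.5]
lidopen [537.8  69.6]
press [627.6  63.1]
comp [581.7  66.4]
[[ 0.966 -0.258 -0.   ]
 [-0.258 -0.966 -0.002]
 [ 0.     0.002 -1.   ]]
```

apply_moves([
  [0.25,0.17,0,0,0,0,255],
  [0.5,0.34,0,0,0,0,255],
  [0.75,0.5,0,0,0,0,255],
  [0.98,0.67,0,0,0,0,255],
  [0.98,0.67,0,0,0,0,255],
], force=20)

```text
t: 0.57
tool_pos: [279.2, 464.5, 222.5]
tcp_rot: [0.001, 0.991, -0.132, -0.0]
wrist_force: [-0.6, 0.8, -0.4]
finger_gap: 61.7
finger_force: 0.0
```

apply_moves([
  [0.25,0.17,0,0,0,0,255],
  [0.5,0.34,0,0,0,0,255],
  [0.75,0.5,0,0,0,0,255],
  [0.98,0.67,0,0,0,0,255],
  [0.98,0.67,0,0,0,0,255],
])

```text
t: 0.98
tool_pos: [395.2, 330.2, 222.4]
tcp_rot: [0.001, 0.991, -0.132, -0.0]
wrist_force: [-0.3, -0.3, -0.3]
finger_gap: 28.7
finger_force: 0.0
```

apply_moves([
  [0.25,0.17,0,0,0,0,255],
  [0.5,0.34,0,0,0,0,255],
  [0.75,0.5,0,0,0,0,255],
  [0.98,0.67,0,0,0,0,255],
  [0.98,0.67,0,0,0,0,255],
])

```text
t: 1.4
tool_pos: [511.8, 195.6, 222.1]
tcp_rot: [0.001, 0.991, -0.132, -0.0]
wrist_force: [0.1, 0.8, 1.3]
finger_gap: 1.7
finger_force: 0.0
```

apply_moves([
  [0.25,0.17,0,0,0,-0.1,255],
  [0.5,0.34,0,0,0,-0.2,255],
  [0.75,0.5,0,0,0,-0.3,255],
  [0.98,0.67,0,0,0,-0.378,255],
  [0.98,0.67,0.2,0,0,-0.378,255],
  [0.98,0.67,0.2,0,0,-0.378,255],
  [0.98,0.67,0.2,0,0,-0.378,255],
])

```text
t: 1.98
tool_pos: [624.7, 63.2, 190.1]
tcp_rot: [0.001, 0.999, -0.037, -0.002]
wrist_force: [-0.3, 0.6, 0.5]
finger_gap: 0.5
finger_force: 0.0
```

apply_moves([
  [0.03,0,0.27,0,0,0,255],
  [0.03,0,0.5,0,0,0,255],
  [0.03,0,0.7,0,0,0,255],
  [0.03,0,0.8,0,0,0,255],
  [0.03,0,0.8,0,0,0,255],
])

```text
t: 2.4
tool_pos: [627.5, 64.5, 69.5]
tcp_rot: [0.001, 0.999, -0.035, -0.003]
wrist_force: [-1.2, 0.4, -0.2]
finger_gap: 0.2
finger_force: 0.0
```

```bash
python3 - <<'E'
from h import *
s=manip.observe();print(s['tool_pos'],s['wrist_force'])
a=cam('wrist')[0];b=cam('scene')[0]
b=cv2.resize(b[130:270,140:320],(514,400))
cv2.imwrite('pics/w1.png',np.vstack([cv2.resize(a,(320,200)),cv2.resize(b,(320,249))]))
cv2.imwrite('pics/w1.png',np.hstack([cv2.resize(a,(400,250)),cv2.resize(b,(321,250))]))
E
```

```text
[627.45324085  64.53561803  69.54179118] [-1.21354147  0.41722708 -0.15615904]
```

View pics/w1.png

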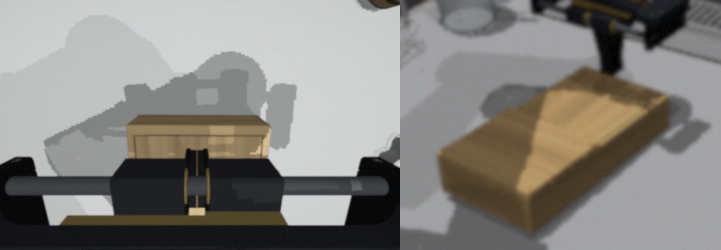

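The wrist view shows the fingers (column 197) centred on the case (columns 127 to 268), above the front part of the lid. I'll feel downwards.

apply_moves([
  [0,0,0.02,0,0,0,255],
  [0,0,0.04,0,0,0,255],
  [0,0,0.055,0,0,0,255],
  [0,0,0.055,0,0,0,255],
  [0,0,0.055,0,0,0,255],
])

```text
t: 2.92
tool_pos: [630.2, 63.5, 64.7]
tcp_rot: [-0.0, 0.999, -0.036, 0.0]
wrist_force: [-0.9, -0.4, 0.5]
finger_gap: 0.4
finger_force: 0.0
```

apply_moves([
  [0,0,0.005,0,0,0,255],
  [0,0,0.01,0,0,0,255],
  [0,0,0.01,0,0,0,255],
])

```text
t: 3.17
tool_pos: [630.0, 63.4, 62.7]
tcp_rot: [0.0, 0.999, -0.036, -0.0]
wrist_force: [-0.7, -0.4, -0.7]
finger_gap: 0.8
finger_force: 0.0
```

apply_moves([
  [0,0,0.005,0,0,0,255],
  [0,0,0.01,0,0,0,255],
  [0,0,0.01,0,0,0,255],
])

```text
t: 3.42
tool_pos: [629.9, 63.4, 61.1]
tcp_rot: [0.0, 0.999, -0.036, -0.0]
wrist_force: [-0.3, -0.2, -0.7]
finger_gap: 0.6
finger_force: 0.0
```

apply_moves([
  [0,0,0.01,0,0,0,255],
  [0,0,0.015,0,0,0,255],
  [0,0,0.015,0,0,0,255],
])

```text
t: 3.67
tool_pos: [629.9, 63.5, 58.7]
tcp_rot: [0.0, 0.999, -0.036, -0.0]
wrist_force: [0.4, 0.0, -0.7]
finger_gap: 0.6
finger_force: 0.0
```

apply_moves([
  [0,0,0.007,0,0,0,255],
  [0,0,0.007,0,0,0,255],
])

```text
t: 3.83
tool_pos: [630.0, 63.5, 57.8]
tcp_rot: [0.0, 0.999, -0.036, -0.0]
wrist_force: [-0.3, -0.9, -0.2]
finger_gap: 0.3
finger_force: 0.0
```

apply_moves([
  [0,0,0.005,0,0,0,255],
  [0,0,0.005,0,0,0,255],
])

```text
t: 4.0
tool_pos: [630.0, 63.5, 57.1]
tcp_rot: [0.0, 0.999, -0.036, -0.0]
wrist_force: [-0.3, 0.7, -0.5]
finger_gap: 0.4
finger_force: 0.0
```

apply_moves([
  [0,0,0.007,0,0,0,255],
  [0,0,0.007,0,0,0,255],
])

```text
t: 4.17
tool_pos: [630.0, 63.5, 56.0]
tcp_rot: [0.0, 0.999, -0.036, -0.0]
wrist_force: [0.5, -0.1, -0.4]
finger_gap: 0.4
finger_force: 0.0
```

apply_moves([
  [0,0,0.007,0,0,0,255],
  [0,0,0.007,0,0,0,255],
])

```text
t: 4.33
tool_pos: [629.9, 63.5, 54.9]
tcp_rot: [0.0, 0.999, -0.036, -0.0]
wrist_force: [0.3, 0.2, 0.9]
finger_gap: 0.4
finger_force: 0.0
```

apply_moves([
  [0,0,0.005,0,0,0,255],
  [0,0,0.005,0,0,0,255],
])

```text
t: 4.5
tool_pos: [630.0, 63.5, 54.3]
tcp_rot: [0.0, 0.999, -0.036, -0.0]
wrist_force: [0.2, 0.5, -0.4]
finger_gap: 0.4
finger_force: 0.0
```

apply_moves([
  [0,0,0.007,0,0,0,255],
  [0,0,0.007,0,0,0,255],
])

```text
t: 4.67
tool_pos: [630.0, 63.5, 53.2]
tcp_rot: [0.0, 0.999, -0.036, -0.0]
wrist_force: [-0.4, -0.1, 0.1]
finger_gap: 0.5
finger_force: 0.0
```

apply_moves([
  [0,0,0.005,0,0,0,255],
  [0,0,0.005,0,0,0,255],
])

```text
t: 4.83
tool_pos: [630.0, 63.5, 52.5]
tcp_rot: [0.0, 0.999, -0.036, -0.0]
wrist_force: [1.1, 1.0, 0.5]
finger_gap: 0.4
finger_force: 0.0
```

apply_moves([
  [0,0,0.005,0,0,0,255],
  [0,0,0.005,0,0,0,255],
])

```text
t: 5.0
tool_pos: [630.0, 63.5, 51.7]
tcp_rot: [0.0, 0.999, -0.036, -0.0]
wrist_force: [-0.2, -0.4, -0.4]
finger_gap: 0.5
finger_force: 0.0
```

apply_moves([
  [0,0,0.005,0,0,0,255],
  [0,0,0.005,0,0,0,255],
])

```text
t: 5.17
tool_pos: [630.0, 63.5, 51.0]
tcp_rot: [0.0, 0.999, -0.036, -0.0]
wrist_force: [0.2, -0.3, -0.1]
finger_gap: 0.5
finger_force: 0.0
```

apply_moves([
  [0,0,0.003,0,0,0,255],
  [0,0,0.003,0,0,0,255],
])

```text
t: 5.33
tool_pos: [630.1, 63.5, 50.8]
tcp_rot: [0.0, 0.999, -0.036, -0.0]
wrist_force: [-1.6, 0.2, 0.7]
finger_gap: 0.6
finger_force: 0.5
```

apply_moves([
  [0,0,0.003,0,0,0,255],
  [0,0,0.003,0,0,0,255],
])

```text
t: 5.5
tool_pos: [630.1, 63.5, 50.7]
tcp_rot: [0.0, 0.999, -0.036, 0.0]
wrist_force: [-1.2, 0.3, 3.0]
finger_gap: 0.3
finger_force: 1.8
```

apply_moves([
  [0,0,0.004,0,0,0,255],
  [0,0,0.004,0,0,0,255],
  [0,0,0.004,0,0,0,255],
])

```text
t: 5.75
tool_pos: [630.3, 63.5, 50.6]
tcp_rot: [0.0, 0.999, -0.036, 0.0]
wrist_force: [-1.7, 0.2, 6.3]
finger_gap: 0.6
finger_force: 3.1
```

apply_moves([
  [0,0,0.004,0,0,0,255],
  [0,0,0.004,0,0,0,255],
  [0,0,0.004,0,0,0,255],
])

```text
t: 6.0
tool_pos: [630.3, 63.5, 50.6]
tcp_rot: [0.0, 0.999, -0.036, 0.0]
wrist_force: [-3.8, 0.0, 8.0]
finger_gap: 0.5
finger_force: 4.3
```

apply_moves([
  [0,0,0.004,0,0,0,255],
  [-0.01,0,0.004,0,0,0,255],
  [-0.02,0,0.004,0,0,0,255],
  [-0.04,0,0.003,0,0,0,255],
  [-0.06,0,0.002,0,0,0,255],
  [-0.06,0,0.002,0,0,0,255],
])

```text
t: 6.5
tool_pos: [623.7, 64.1, 50.9]
tcp_rot: [-0.0, 0.999, -0.035, 0.003]
wrist_force: [1.0, -2.0, 6.0]
finger_gap: 0.7
finger_force: 3.2
```

apply_moves([
  [0,0,0.008,0,0,0,255],
  [-0.02,0,0.008,0,0,0,255],
  [-0.04,0,0.008,0,0,0,255],
  [-0.06,0,0.007,0,0,0,255],
  [-0.08,0,0.006,0,0,0,255],
  [-0.08,0,0.006,0,0,0,255],
])

```text
t: 7.0
tool_pos: [612.7, 64.9, 51.2]
tcp_rot: [-0.0, 0.999, -0.035, 0.004]
wrist_force: [1.6, -2.1, 10.6]
finger_gap: -0.1
finger_force: 5.1
```

```bash
python3 - <<'E'
from h import *
b=cam('side')[0];s=manip.observe();print(s['wrist_force'],s['tool_pos'])
a=cam('scene')[0]
b=cv2.resize(b[200:345,205:400],(800,595),interpolation=3)
cv2.imwrite('pics/s2.png',b)
E
```

```text
[ 1.35812299 -2.27435735 10.99032831] [612.67762499  64.94305982  51.15206562]
```

View pics/s2.png

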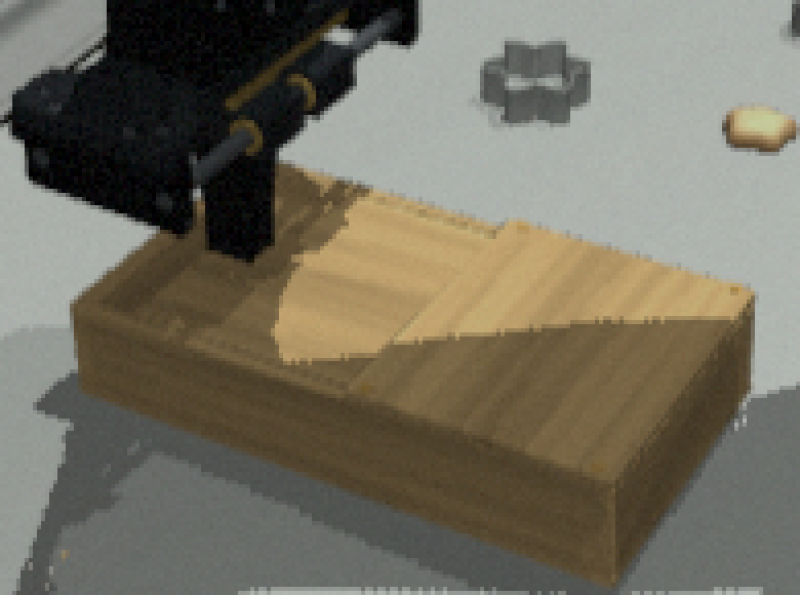

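The lid has started to open: a gap shows behind the front wall at about (140,290). I'll keep dragging.

apply_moves([
  [-0.025,0,-0.0005,0,0,0,255],
  [-0.05,0,-0.001,0,0,0,255],
  [-0.075,0,-0.0015,0,0,0,255],
  [-0.1,0,-0.002,0,0,0,255],
  [-0.13,0,-0.003,0,0,0,255],
  [-0.13,0,-0.003,0,0,0,255],
])

```text
t: 7.6
tool_pos: [593.2, 66.4, 51.8]
tcp_rot: [-0.0, 0.999, -0.035, 0.004]
wrist_force: [0.9, -3.4, 12.0]
finger_gap: 0.4
finger_force: 5.8
```

apply_moves([
  [-0.025,0,-0.001,0,0,0,255],
  [-0.05,0,-0.002,0,0,0,255],
  [-0.075,0,-0.003,0,0,0,255],
  [-0.1,0,-0.003,0,0,0,255],
  [-0.13,0,-0.004,0,0,0,255],
  [-0.13,0,-0.004,0,0,0,255],
])

```text
t: 8.1
tool_pos: [573.8, 67.9, 52.4]
tcp_rot: [-0.001, 0.999, -0.035, 0.004]
wrist_force: [1.5, -2.9, 12.6]
finger_gap: 0.3
finger_force: 6.2
```

apply_moves([
  [-0.025,0,-0.001,0,0,0,255],
  [-0.05,0,-0.002,0,0,0,255],
  [-0.075,0,-0.003,0,0,0,255],
  [-0.1,0,-0.003,0,0,0,255],
  [-0.1,0,-0.004,0,0,0,255],
])

```text
t: 8.52
tool_pos: [559.0, 69.0, 53.0]
tcp_rot: [-0.001, 0.999, -0.035, 0.005]
wrist_force: [2.2, -3.3, 11.3]
finger_gap: 0.2
finger_force: 5.8
```

apply_moves([
  [-0.02,0,-0.001,0,0,0,255],
  [-0.04,0,-0.001,0,0,0,255],
  [-0.06,0,-0.002,0,0,0,255],
  [-0.08,0,-0.002,0,0,0,255],
  [-0.095,0,-0.003,0,0,0,255],
  [-0.095,0,-0.003,0,0,0,255],
])

```text
t: 9.02
tool_pos: [545.4, 70.2, 53.4]
tcp_rot: [-0.001, 0.999, -0.035, 0.005]
wrist_force: [3.6, -3.5, 13.2]
finger_gap: 0.4
finger_force: 6.1
```

apply_moves([
  [-0.015,0,-0.001,0,0,0,255],
  [-0.03,0,-0.001,0,0,0,255],
  [-0.03,0,-0.001,0,0,0,255],
])

```text
t: 9.27
tool_pos: [542.6, 71.5, 53.6]
tcp_rot: [-0.002, 0.999, -0.035, 0.007]
wrist_force: [4.7, -3.0, 10.5]
finger_gap: 0.4
finger_force: 4.5
```

```bash
python3 - <<'E'
from h import *
b=cam('side')[0];s=manip.observe();print(s['wrist_force'],s['tool_pos'])
cv2.imwrite('pics/s3.png',cv2.resize(b[200:345,205:400],(600,446),interpolation=3))
E
```

```text
[ 4.49546348 -2.50813542  8.75035351] [542.62078543  71.474647    53.62721806]
```

View pics/s3.png

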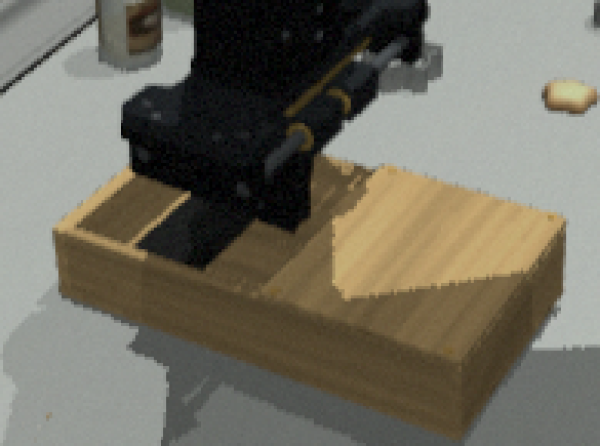

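The lid's front edge now shows about a third of the way back, and the x force has risen, so it is at the stop. I'll lift and go to the cutter.

apply_moves([
  [0,0,-0.1,0,0,0,255],
  [0,0,-0.3,0,0,0,255],
  [0,0,-0.55,0,0,0,0],
  [0,0.2,-0.75,0,0,0,0],
  [-0.1,0.45,-0.75,0,0,0,0],
  [-0.11,0.7,-0.75,0,0,0,0],
  [-0.11,0.89,-0.75,0,0,0,0],
  [-0.11,0.89,-0.75,0,0,0,0],
])

```text
t: 9.98
tool_pos: [509.4, -65.3, 162.6]
tcp_rot: [0.0, 0.999, -0.038, 0.0]
wrist_force: [-0.1, -0.5, -0.2]
finger_gap: 32.5
finger_force: 0.0
```

apply_moves([
  [-0.05,0.25,0,0,0,0,0],
  [-0.08,0.5,0,0,0,0,0],
  [-0.11,0.75,0,0,0,0,0],
  [-0.11,0.89,0,0,0,0,0],
  [-0.11,0.89,0,0,0,0,0],
])

```text
t: 10.4
tool_pos: [484.0, -196.6, 162.1]
tcp_rot: [0.0, 0.999, -0.038, -0.0]
wrist_force: [0.0, 0.9, -0.5]
finger_gap: 66.0
finger_force: 0.0
```

apply_moves([
  [-0.05,0.25,0,0,0,0,0],
  [-0.08,0.5,0,0,0,0,0],
  [-0.11,0.75,0,0,0,0,0],
  [-0.11,0.89,0,0,0,0,0],
  [-0.11,0.89,0,0,0,0,0],
  [-0.11,0.89,0,0,0,0,0],
])

```text
t: 10.9
tool_pos: [458.4, -325.9, 161.9]
tcp_rot: [-0.0, 0.999, -0.037, -0.0]
wrist_force: [-0.1, 0.7, 0.1]
finger_gap: 86.4
finger_force: 0.0
```

```bash
python3 - <<'E'
from h import *
im,K,Rc,p=cam('wrist');s=manip.observe();print(s['tool_pos'],s['finger_gap'])
print('pred cutter px',proj(K,Rc,p,[463.6,-325.4,11]))
b=cam('scene')[0]
b=cv2.resize(b[130:270,140:320],(514,400))
cv2.imwrite('pics/w4.png',np.hstack([cv2.resize(im,(448,280)),cv2.resize(b,(352,280))]))
cv2.imwrite('pics/w4raw.png',im);np.savez('w4.npz',K=K,R=Rc,p=p)
E
```

```text
[ 458.53598403 -325.1497707   162.01836232] 86.64956843034288
pred cutter px [313.83246704 180.98800605]
```

View pics/w4.png

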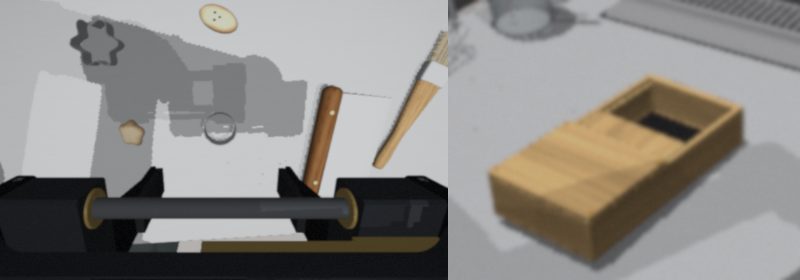

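The lid is wide open in the scene view. The wrist view has the ring at full-image (313,181), exactly where predicted. I'll descend and grip.

apply_moves([
  [0.033,0,0.25,0,0,0,0],
  [0.033,0,0.5,0,0,0,0],
  [0.033,0,0.75,0,0,0,0],
  [0.033,0,0.85,0,0,0,0],
  [0.033,0,0.9,0,0,0,0],
  [0.033,0,0.9,0,0,0,0],
])

```text
t: 11.5
tool_pos: [463.0, -324.6, 26.0]
tcp_rot: [-0.001, 0.999, -0.035, -0.002]
wrist_force: [0.2, -0.3, 0.0]
finger_gap: 87.3
finger_force: 0.0
```

apply_moves([
  [0,0,0.04,0,0,0,0],
  [0,0,0.08,0,0,0,0],
  [0,0,0.12,0,0,0,0],
  [0,0,0.14,0,0,0,0],
  [0,0,0.14,0,0,0,0],
])

```text
t: 11.92
tool_pos: [463.1, -325.9, 6.3]
tcp_rot: [-0.0, 0.999, -0.036, -0.0]
wrist_force: [-1.0, -0.4, 0.0]
finger_gap: 86.9
finger_force: 0.0
```

apply_moves([
  [0,0,0.02,0,0,0,120],
  [0,0,0.02,0,0,0,150],
  [0,0,0.02,0,0,0,255],
  [0,0,0.02,0,0,0,255],
  [0,0,0.02,0,0,0,255],
  [0,0,0.02,0,0,0,255],
  [0,0,0.02,0,0,0,255],
  [0,0,0.02,0,0,0,255],
  [0,0,0.02,0,0,0,255],
  [0,0,0.02,0,0,0,255],
  [0,0,0.02,0,0,0,255],
], force=10)

```text
t: 12.83
tool_pos: [463.4, -326.0, 3.6]
tcp_rot: [0.0, 0.999, -0.036, 0.0]
wrist_force: [-1.9, -0.9, 0.2]
finger_gap: 42.9
finger_force: 10.0
```

apply_moves([
  [0,0,-0.1,0,0,0,255],
  [0,0,-0.3,0,0,0,255],
  [0,0,-0.55,0,0,0,255],
  [0.05,-0.2,-0.8,0,0,0,255],
  [0.1,-0.45,-0.8,0,0,0,255],
  [0.2,-0.7,-0.8,0,0,0,255],
  [0.24,-0.89,-0.8,0,0,0,255],
  [0.24,-0.89,-0.8,0,0,0,255],
])

```text
t: 13.5
tool_pos: [510.5, -191.6, 124.1]
tcp_rot: [-0.0, 0.999, -0.033, 0.001]
wrist_force: [0.4, 0.6, 0.7]
finger_gap: 43.2
finger_force: 10.0
```

apply_moves([
  [0.07,-0.25,0,0,0,0,255],
  [0.14,-0.5,0,0,0,0,255],
  [0.2,-0.75,0,0,0,0,255],
  [0.24,-0.89,0,0,0,0,255],
  [0.24,-0.89,0,0,0,0,255],
])

```text
t: 13.92
tool_pos: [555.9, -61.7, 123.5]
tcp_rot: [-0.0, 0.999, -0.034, 0.001]
wrist_force: [0.6, 0.1, -0.5]
finger_gap: 43.5
finger_force: 10.0
```

apply_moves([
  [0.07,-0.25,0,0,0,0,255],
  [0.14,-0.5,0,0,0,0,255],
  [0.2,-0.75,0,0,0,0,255],
  [0.24,-0.89,0,0,0,0,255],
  [0.24,-0.89,0,0,0,0,255],
  [0.24,-0.89,0,0,0,0,255],
])

```text
t: 14.42
tool_pos: [599.6, 65.9, 122.9]
tcp_rot: [0.0, 0.999, -0.035, -0.001]
wrist_force: [-0.3, -0.7, 0.2]
finger_gap: 43.4
finger_force: 10.0
```

```bash
python3 - <<'E'
from h import *
s=manip.observe();print(s['tool_pos'],s['finger_gap'],s['finger_force'])
im,K,Rc,p=cam('wrist')
b=cam('side')[0]
b=cv2.resize(b[130:345,205:400],(363,400))
cv2.imwrite('pics/w5.png',np.hstack([cv2.resize(im,(435,272)),cv2.resize(b,(247,272))]))
E
```

```text
[599.5756915   65.85023832 122.90416038] 43.4378633230573 9.99986557813827
```

View pics/w5.png

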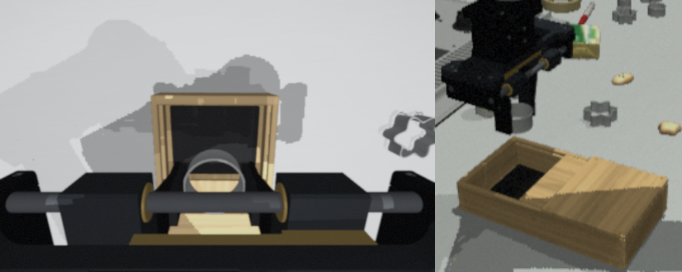

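apply_moves([
  [0,0,0.15,0,0,0,255],
  [0,0,0.35,0,0,0,255],
  [0,0,0.5,0,0,0,255],
  [0,0,0.6,0,0,0,255],
  [0,0,0.66,0,0,0,255],
  [0,0,0.68,0,0,0,255],
  [0,0,0.68,0,0,0,255],
])

```text
t: 15.1
tool_pos: [599.6, 64.6, 21.3]
tcp_rot: [0.0, 0.999, -0.036, -0.0]
wrist_force: [0.4, -0.1, -0.2]
finger_gap: 42.9
finger_force: 10.0
```

apply_moves([
  [0,0,0.01,0,0,0,255],
  [0,0,0.015,0,0,0,255],
  [0,0,0.015,0,0,0,255],
])

```text
t: 15.35
tool_pos: [600.4, 65.8, 20.3]
tcp_rot: [-0.0, 0.999, -0.036, 0.001]
wrist_force: [-0.4, -0.2, -0.9]
finger_gap: 43.1
finger_force: 10.0
```

apply_moves([
  [0,0,0.01,0,0,0,255],
  [0,0,0.015,0,0,0,255],
  [0,0,0.015,0,0,0,255],
])

```text
t: 15.6
tool_pos: [599.8, 65.8, 17.1]
tcp_rot: [-0.0, 0.999, -0.036, 0.0]
wrist_force: [-0.6, 0.5, -0.3]
finger_gap: 43.4
finger_force: 10.0
```

apply_moves([
  [0,0,0.007,0,0,0,255],
  [0,0,0.014,0,0,0,255],
  [0,0,0.014,0,0,0,255],
])

```text
t: 15.85
tool_pos: [600.0, 65.8, 15.6]
tcp_rot: [0.0, 0.999, -0.036, 0.0]
wrist_force: [-0.8, 0.0, 2.8]
finger_gap: 43.2
finger_force: 10.0
```

apply_moves([
  [0,0,0.007,0,0,0,255],
  [0,0,0.007,0,0,0,255],
])

```text
t: 16.02
tool_pos: [600.1, 65.8, 15.4]
tcp_rot: [0.0, 0.999, -0.036, 0.0]
wrist_force: [-3.1, 0.0, 8.1]
finger_gap: 42.8
finger_force: 10.0
```

apply_moves([
  [0,0,-0.006,0,0,0,255],
  [0,0,-0.006,0,0,0,80],
  [0,0,-0.006,0,0,0,75],
  [0,0,-0.006,0,0,0,75],
  [0,0,-0.006,0,0,0,75],
  [0,0,-0.006,0,0,0,75],
  [0,0,-0.006,0,0,0,75],
])

```text
t: 16.6
tool_pos: [599.8, 65.7, 14.6]
tcp_rot: [0.0, 0.999, -0.036, -0.0]
wrist_force: [-0.4, 0.4, 0.1]
finger_gap: 60.8
finger_force: 0.0
```

apply_moves([
  [0,0,-0.05,0,0,0,75],
  [0,0,-0.15,0,0,0,75],
  [0,0,-0.35,0,0,0,75],
  [0,0,-0.55,0,0,0,75],
  [0,0,-0.75,0,0,0,255],
  [0,0,-0.95,0,0,0,255],
  [0,0,-0.95,0,0,0,255],
])

```text
t: 17.18
tool_pos: [603.9, 66.5, 165.4]
tcp_rot: [-0.002, 0.999, -0.035, 0.007]
wrist_force: [0.8, 0.3, 1.4]
finger_gap: 48.7
finger_force: 0.0
```

```bash
python3 - <<'E'
from h import *
s=manip.observe();print(s['tool_pos'],s['finger_gap'],s['finger_force'])
im,K,Rc,p=cam('wrist')
b=cam('side')[0]
b=cv2.resize(b[130:345,205:400],(363,400))
cv2.imwrite('pics/w6.png',np.hstack([cv2.resize(im,(435,272)),cv2.resize(b,(247,272))]))
E
```

```text
[603.94462296  66.4579114  165.35375361] 48.73046541102741 0.0
```

View pics/w6.png

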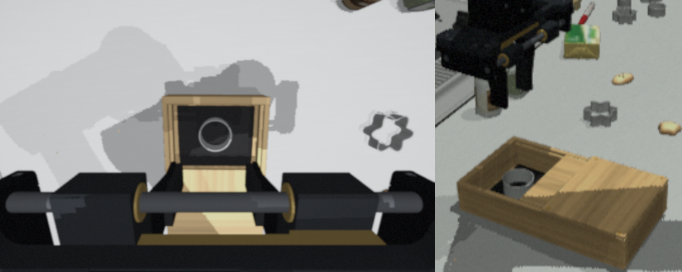

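The ring lies flat on the compartment floor, and the lid is open. Now I'll shut it.

apply_moves([
  [-0.15,0,0,0,0,0,255],
  [-0.3,0,0,0,0,0,255],
  [-0.413,0,0,0,0,0,255],
  [-0.413,0,0,0,0,0,255],
  [-0.413,0,0,0,0,0,255],
  [-0.413,0,0.2,0,0,0,255],
  [-0.413,0,0.4,0,0,0,255],
  [-0.413,0,0.55,0,0,0,255],
  [-0.413,0,0.6,0,0,0,255],
  [-0.413,0,0.6,0,0,0,255],
  [-0.413,0,0.6,0,0,0,255],
])

```text
t: 18.2
tool_pos: [539.1, 70.2, 67.4]
tcp_rot: [0.0, 0.999, -0.036, 0.0]
wrist_force: [-1.2, 0.0, 1.2]
finger_gap: 0.3
finger_force: 0.0
```

apply_moves([
  [0,0,0.03,0,0,0,255],
  [0,0,0.06,0,0,0,255],
  [0,0,0.08,0,0,0,255],
  [0,0,0.08,0,0,0,255],
  [0,0,0.08,0,0,0,255],
])

```text
t: 18.62
tool_pos: [538.1, 70.1, 55.5]
tcp_rot: [-0.0, 0.999, -0.036, 0.0]
wrist_force: [0.2, 0.1, -0.5]
finger_gap: 0.7
finger_force: 0.0
```

apply_moves([
  [0,0,0.005,0,0,0,255],
  [0,0,0.01,0,0,0,255],
  [0,0,0.01,0,0,0,255],
])

```text
t: 18.87
tool_pos: [538.3, 70.2, 54.0]
tcp_rot: [-0.0, 0.999, -0.036, 0.0]
wrist_force: [1.0, 0.6, 1.0]
finger_gap: 0.4
finger_force: 0.3
```

apply_moves([
  [0,0,0.005,0,0,0,255],
  [0,0,0.01,0,0,0,255],
  [0,0,0.01,0,0,0,255],
  [0,0,0.01,0,0,0,255],
])

```text
t: 19.2
tool_pos: [538.8, 70.2, 53.7]
tcp_rot: [-0.0, 0.999, -0.035, 0.001]
wrist_force: [-2.5, -0.5, 7.5]
finger_gap: 0.5
finger_force: 3.8
```

apply_moves([
  [0,0,0.006,0,0,0,255],
  [0.02,0,0.007,0,0,0,255],
  [0.04,0,0.008,0,0,0,255],
  [0.06,0,0.0085,0,0,0,255],
  [0.08,0,0.009,0,0,0,255],
  [0.08,0,0.009,0,0,0,255],
])

```text
t: 19.7
tool_pos: [551.8, 69.3, 53.2]
tcp_rot: [0.0, 0.999, -0.035, 0.002]
wrist_force: [-0.5, -1.3, 10.5]
finger_gap: 0.6
finger_force: 5.2
```

apply_moves([
  [0.025,0,0.001,0,0,0,255],
  [0.05,0,0.002,0,0,0,255],
  [0.075,0,0.003,0,0,0,255],
  [0.1,0,0.004,0,0,0,255],
  [0.13,0,0.005,0,0,0,255],
  [0.13,0,0.005,0,0,0,255],
])

```text
t: 20.2
tool_pos: [571.5, 67.8, 52.5]
tcp_rot: [0.0, 0.999, -0.035, 0.002]
wrist_force: [-0.8, -1.1, 11.0]
finger_gap: 0.6
finger_force: 5.1
```

apply_moves([
  [0.025,0,0.001,0,0,0,255],
  [0.05,0,0.002,0,0,0,255],
  [0.075,0,0.003,0,0,0,255],
  [0.1,0,0.004,0,0,0,255],
  [0.13,0,0.005,0,0,0,255],
  [0.13,0,0.005,0,0,0,255],
])

```text
t: 20.7
tool_pos: [591.0, 66.3, 51.9]
tcp_rot: [0.0, 0.999, -0.035, 0.002]
wrist_force: [-0.6, -2.0, 10.1]
finger_gap: 0.3
finger_force: 5.0
```

apply_moves([
  [0.025,0,0.001,0,0,0,255],
  [0.05,0,0.003,0,0,0,255],
  [0.075,0,0.004,0,0,0,255],
  [0.1,0,0.005,0,0,0,255],
  [0.13,0,0.006,0,0,0,255],
  [0.13,0,0.006,0,0,0,255],
])

```text
t: 21.2
tool_pos: [610.5, 64.8, 51.2]
tcp_rot: [0.0, 0.999, -0.035, 0.002]
wrist_force: [-0.7, -1.8, 9.6]
finger_gap: 0.6
finger_force: 5.1
```

apply_moves([
  [0.025,0,0.001,0,0,0,255],
  [0.05,0,0.002,0,0,0,255],
  [0.075,0,0.004,0,0,0,255],
  [0.09,0,0.005,0,0,0,255],
  [0.09,0,0.005,0,0,0,255],
])

```text
t: 21.62
tool_pos: [623.1, 63.9, 50.7]
tcp_rot: [0.0, 0.999, -0.035, 0.001]
wrist_force: [-2.1, -1.2, 12.0]
finger_gap: 0.5
finger_force: 6.0
```

apply_moves([
  [0.015,0,0,0,0,0,255],
  [0.03,0,0,0,0,0,255],
  [0.03,0,0,0,0,0,255],
])

```text
t: 21.87
tool_pos: [623.4, 63.7, 50.5]
tcp_rot: [0.001, 0.999, -0.036, -0.003]
wrist_force: [-10.9, 3.9, 18.2]
finger_gap: 0.5
finger_force: 9.3
```

The x force jumped, so the lid is hard against the front wall. I'll ease off, lift and check.

apply_moves([
  [-0.02,0,-0.015,0,0,0,255],
  [-0.02,0,-0.05,0,0,0,255],
  [-0.02,0,-0.2,0,0,0,255],
  [-0.02,0,-0.45,0,0,0,255],
  [-0.02,0,-0.7,0,0,0,255],
  [-0.02,0,-0.9,0,0,0,255],
  [-0.02,0,-0.9,0,0,0,255],
])

```text
t: 22.45
tool_pos: [627.7, 64.6, 190.9]
tcp_rot: [-0.002, 0.999, -0.035, 0.007]
wrist_force: [0.9, -0.6, 0.8]
finger_gap: 0.2
finger_force: 0.0
```

```bash
python3 - <<'E'
from h import *
s=manip.observe();print(s['tool_pos'],s['wrist_force'])
im=cam('wrist')[0]; b=cam('side')[0]
b=cv2.resize(b[225:345,210:400],(475,300),interpolation=3)
cv2.imwrite('pics/w7.png',np.hstack([cv2.resize(im[100:300,180:460],(325,300)),b[:,:475]]))
E
```

```text
[627.6971775   64.5769315  190.90375443] [ 0.88363796 -0.62438683  0.80915257]
```

View pics/w7.png

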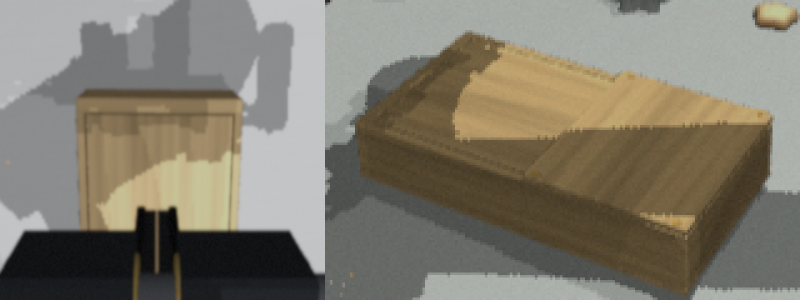

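Both views show the lid shut with only the hairline at the front wall, and the gripper is clear, so I'm handing in.

```bash
python3 -c "
from rig import manip
print(manip.finish_job())"
```

```text
the job is handed in; nothing more can be done
None
```

The job is handed in (no verdict was returned): the lid was slid open, the round cutter laid flat in the compartment and the lid shut against its stop in about 22 s, with a peak wrist-force reading of about 21.5 N (only read at the end of each move) and the other cutter and biscuits never touched.

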